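Find the full spice tin by its heft

ROBOT

A 6-joint arm with a two-finger parallel gripper is mounted at the origin on the work surface. World frame = base frame: x ahead of the robot, y to its left, z up, the work surface at z = 0. Lengths are in m, angles in rad, forces in N, time in s.
With the tool pointing down it reaches from about 0.35 to 0.975 m from the base axis. Payload 4.9 kg.
Tool frame: the origin (TCP) lies at the very end of the fingers, on their centre line; the grasp point (between the pads) lies 19 mm behind it; z points along the fingers, y is the line along which they close (so a half turn about z gives the same grasp; the last joint's range is limited). The gripper opens to 85 mm and grips with 20 to 120 N. Pads are 22 mm wide; open, the fingers measure 114 mm over their backs; the gripper's body (76 mm by 85 mm) begins 54 mm behind the grasp point. The pads swing forward as they close: fully open they stand 13 mm farther back than shut.
Start: joints at [1.118, 0.053, 1.613, -0, 1.476, -0.119], TCP at [0.205, 0.59, 0.231] pointing down, gripper open.
Joint ranges: [-3.01, 3.01], [-1.01, 2.22], [0.06, 2.58], [-1.02, 4.17], [0.09, 2.62], [-3.14, 3.14]. Speed limits (rad/s): [2.57, 2.57, 3.14, 3.14, 3.14, 3.14].

INTERFACE

Orientations are given as a rotation vector (axis times angle).
In Python, from station import ctrl, imaging gives the robot as it stands.
- The arm moves only by the tool play_rows, never from a script. Its argument "series" is a list of rows, each a list of 3 entries, a list of its own where there are three numbers: the opening, from 0 (shut) to 1 (fully open), then the shift along the tool's x, y, z each as a share of 0.05 m, from -1 to 1, then the turn, a rotation vector about the tool's x, y, z each as a share of 8 degrees, from -1 to 1. In form: [[grip, [dx, dy, dz], [ax, ay, az]], ...]. A call has 1 to 8 rows; each row shifts and turns the commanded pose from where the row before left it, along the tool's axes as they then stand; what a row does not reach is not made up. A row lasts 1/8 s, in which the tool goes at most 62.5 mm and 10.7 degrees, less where a joint would pass 70% of its speed; a pose out of reach is approached as far as the arm can. A call with a number of a shift or a turn outside -1 to 1 is refused whole. A call with a gripper value outside its range is refused whole. The fingers move at their own pace and stop on an object; "force" is the grip in N (left out, the last holds). Time passes only in rows, so rows that do not move let the fingers close. It gives the time, the measured TCP pose, the force, the opening and the grip force at its end, in the units of the state.
- ctrl.get_obs(): the state, without advancing time (a new reading comes with each control period).
- imaging.get_image(name): name is "side" or "top" or "wrist"; returns a dict with "color" (480x640x3 uint8, blue, green, red), "fx", "fy", "cx", "cy" (pixels), "D" ([k1, k2, p1, p2, k3] as OpenCV has them; the pictures are not rectified), "extrinsics" (4x4, takes a point from world to camera coordinates); the wrist camera has in their place "hand_eye" (4x4, takes a point from camera to tool coordinates, whose origin is the TCP and whose axes are the flange's). Camera axes: x right, y down, z forward; pixel columns grow to the right and rows downward; lengths in m; the calibration is good to about 2 mm. A picture is of the moment at which its call begins: read the wrist's pose just before it. There is no depth.
- ctrl.finish_job(): hands the job in; it is judged then, once.
The state is a dict: "t": time; "q": joint angles; "dq": joint speeds; "effort": joint torques, N m; "tool_pos": TCP position; "tool_rot": TCP orientation; "contact_force": force on the tool from outside, world axes, zero at the start; "wrist_torque": the same for the moment, N m; "opening": finger opening in m; "grip_force": force on a finger pad.
Only numpy, scipy, OpenCV 4.12 (cv2) and the standard library are available. Lean on these libraries where they do the work, as an engineer would, in place of code of your own. Each camera call takes 0.05 s, during which the arm holds its last target. There are 200 camera calls.

TASK

Only one of the three identical spice tins on the cutting board is still full: heft them one after the other, from the left one to the right one (as the robot sees them), lifting each clear of the board by a few centimetres and setting it back upright where it stood and letting go before you go on. When all three are back, pick up the heaviest again, hold it up level and still over the board with its underside at least 15 cm above it, and finish while holding it there. Leave everything else where it is, and let no tin tip over.

Things in the scene. Friction and masses are not known exactly. Their poses are not given: they have to be found in the camera images.
- tin_left: closed round tin, 62 mm across, 110 mm tall, steel with a red band and brass-coloured rim, lid firmly shut. Origin: centre of its underside; z up through the lid. Stands upright on the board. The left one as the robot sees it (largest y) of three that look exactly alike, centres 120 to 200 mm apart. Which is heaviest changes each time and cannot be seen.
- tin_middle: closed round tin, 62 mm across, 110 mm tall, steel with a red band and brass-coloured rim, lid firmly shut. Origin: centre of its underside; z up through the lid. Stands upright on the board. The middle one. Each weighs 0.15 to 0.53 kg with its contents; the heaviest is at least 0.15 kg heavier than either other one. The firm filling may shift by a few millimetres.
- tin_right: closed round tin, 62 mm across, 110 mm tall, steel with a red band and brass-coloured rim, lid firmly shut. Origin: centre of its underside; z up through the lid. Stands upright on the board. The right one as seen from the robot (smallest y).
- board: the white plastic cutting board the tins stand on, 320 mm deep (its x) by 470 mm wide (its y), 15 mm thick, fixed to the steel table; origin: centre of its underside, on the table top; z up.
- onion: a brown onion, 46 mm across and 47 mm tall, loose on the board on the robot's side of the row of tins; origin: underside. A bystander.
- garlic: a pale garlic bulb, 40 mm across and 40 mm tall, loose on the board on the far side of the row of tins; origin: underside. A bystander.
- pickle_jar: a green glass jar with a white cap, 84 mm across and 120 mm tall, loose on the table to the left of the board; origin: underside. A bystander.
- plate: a white plate, 170 mm across, 18 mm tall, loose on the table to the right; origin: underside. A bystander.
- tongs: black serving tongs lying on the table to the left, about 225 mm long along their x, 10 mm high; origin: underside, near the middle. A bystander.
- tub: a clear open plastic tub, 110 by 150 mm, 60 mm tall, loose on the table to the right of the board; origin: underside. A bystander.
Things that resemble listed ones, but are neither listed nor needed, are in the scene too. What is shaped like the tin_left but blue is not meant.

How it is judged:
By the outcome, as a careful person would: the job done as asked, in the order asked, and still so for the second after the job is handed in, while the arm keeps its last pose, push and grip.
It also fails if it takes over 72 s, if anything falls off the work surface, if the arm or the gripper's body presses on something with over 40 N, if the wrist force passes 120 N, or if a joint passes its speed limit or range.

## Working session

There is one attempt and no reset: what is moved stays moved. The work goes in short steps, Python scripts to look and compute and a tool call to move; the robot and the scene stay as the last step left them, time stands still between calls to the robot, and variables do not carry over. Pictures are saved under pics/ and viewed, at most 10 in all, crops included, and the job is handed in when it is done.

Besides the shell and the picture viewer there is one more tool, called after "Request:" as a command line: name --argument value ..., lists and objects as JSON in quotes. play_rows: Moves the arm, as the interface text tells. Shift numbers are shares of 0.05 m and turn numbers shares of 8 degrees, none past 1 either way. Its arguments: {"type":"object","properties":{"series":{"type":"array"},"force":{"type":"number"}},"required":["series"]}

```bash
mkdir -p pics; ls; python3 - <<'E'
from station import ctrl, imaging
import cv2,numpy as np,pickle
o=ctrl.get_obs(); print(o)
for n in("top","side"):
    d=imaging.get_image(n); cv2.imwrite(f"pics/{n}0.png",d["color"]); pickle.dump(d,open(f"{n}.pkl","wb"))
    print(n,d["fx"],d["D"],np.round(d["extrinsics"],3))
E
```

```text
pics
{'t': 0.0, 'q': array([ 1.11802175e+00,  5.33398382e-02,  1.61430407e+00, -8.30818670e-06,
        1.47598887e+00, -1.18973697e-01]), 'dq': array([-0.0004383 ,  0.00083881, -0.00138276, -0.00082857,  0.00088279,
       -0.00017132]), 'effort': array([-1.57846298e-03, -3.93694746e+01, -3.70169842e+01, -3.12824031e-04,
        7.54898036e-03, -2.77726642e-08]), 'tool_pos': array([0.20448396, 0.58994165, 0.23006755]), 'tool_rot': array([-5.21806567e-01, -3.09737764e+00,  3.07767533e-03]), 'contact_force': array([ 0.03670307, -1.33088951, -0.62798217]), 'wrist_torque': array([ 0.06750314, -0.00179812,  0.00663854]), 'grip_force': 0.0, 'opening': 0.0855277743160735}
top 489.65439076065314 [-0.08835132  0.          0.          0.          0.        ] [[ 1.100e-02 -1.000e+00  2.000e-03 -9.000e-03]
 [-9.990e-01 -1.100e-02 -4.800e-02  5.690e-01]
 [ 4.800e-02 -1.000e-03 -9.990e-01  1.319e+00]
 [ 0.000e+00  0.000e+00  0.000e+00  1.000e+00]]
side 478.48342272134533 [-0.01723629  0.          0.          0.          0.        ] [[ 0.966 -0.259 -0.016 -0.541]
 [-0.162 -0.555 -0.816  0.14 ]
 [ 0.202  0.79  -0.578  0.914]
 [ 0.     0.     0.     1.   ]]
```

View pics/top0.png

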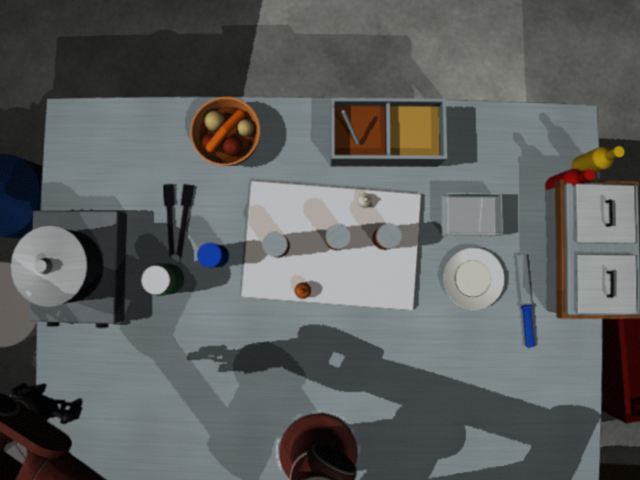

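View pics/side0.png

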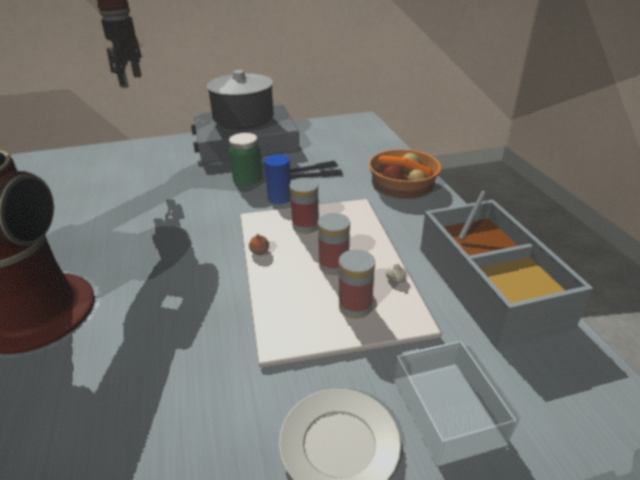

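Candidates in the top image: the lids at (275,244), (338,236) and (388,236) are the red-band tins on the board. The blue tin at (210,254) and the pickle jar at (161,279) are off the board and not meant. In the side view the tins are at (305,205), (334,240) and (356,282), all red-banded. The onion is at top (302,290) and the garlic at (367,200).

```bash
cat > h.py <<'E'
import numpy as np,cv2,pickle
from scipy.spatial.transform import Rotation as R
def K(d): return np.array([[d["fx"],0,d["cx"]],[0,d["fy"],d["cy"]],[0,0,1.]])
def ray(d,p,z,T=None):  # pixel -> world at height z; T world->cam
    T=d["extrinsics"] if T is None else T
    u=cv2.undistortPoints(np.array([[p]],float),K(d),np.array(d["D"]))[0,0]
    v=T[:3,:3].T@np.array([u[0],u[1],1]); c=-T[:3,:3].T@T[:3,3]
    return c+v*(z-c[2])/v[2]
def plan(o,tgt,yaw):
    """offset to tgt in tool axes, shares; yaw = wanted angle of tool y axis in world (mod 180)"""
    Rt=R.from_rotvec(o["tool_rot"]); d=Rt.inv().apply(np.array(tgt)-o["tool_pos"])
    X=Rt.as_matrix(); y=np.degrees(np.arctan2(X[1,1],X[0,1]))
    dy=(yaw-y+90)%180-90
    return d/0.05, y, -dy/8  # tool z is down: positive turn reduces world yaw
E
python3 - <<'E'
from h import *
from station import ctrl
d=pickle.load(open("top.pkl","rb"))
for n,p,z in [("L",(275,244),.125),("M",(338,236),.125),("R",(388,236),.125),("onion",(302,290),.04),("garlic",(367,200),.035),("blue",(210,254),.11),("jar",(161,279),.12)]: print(n,ray(d,p,z).round(4))
o=ctrl.get_obs(); print(R.from_rotvec(o["tool_rot"]).as_matrix().round(3))
im=d["color"][170:310,235:435]; cv2.imwrite("pics/crop.png",cv2.resize(im,None,fx=4,fy=4,interpolation=2))
E
```

```text
L [0.5602 0.1141 0.125 ]
M [ 0.582  -0.0429  0.125 ]
R [ 0.5833 -0.1681  0.125 ]
onion [0.4424 0.0485 0.04  ]
garlic [ 0.6857 -0.1233  0.035 ]
blue [0.5337 0.2803 0.11  ]
jar [0.469  0.4017 0.12  ]
[[-0.945  0.328 -0.001]
 [ 0.328  0.945 -0.002]
 [ 0.    -0.002 -1.   ]]
```

View pics/crop.png

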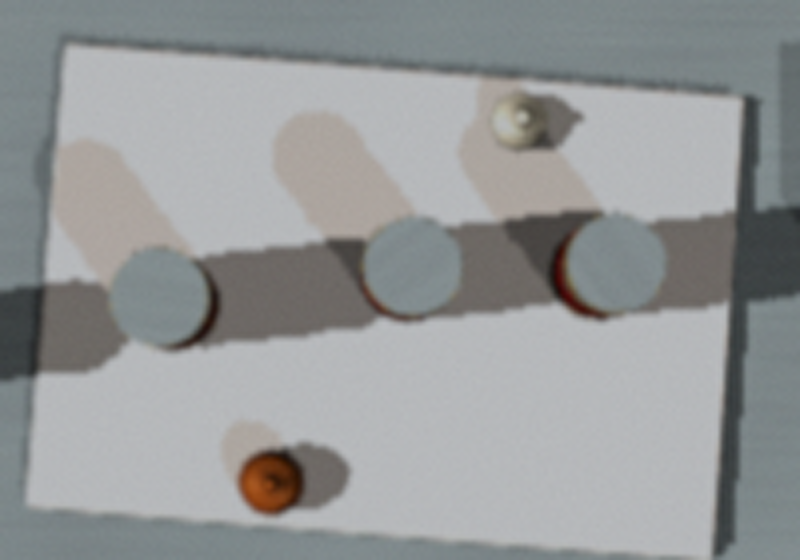

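The crop confirms three red-band tins. Lids are at about (275.1,243.8), (337.9,235.9) and (388.6,235.4) in the full picture. I'll move towards the left one at height.

Request:
play_rows --series '[[1,[-0.5,-0.3,0],[0,0,0]],[1,[-0.9,-0.6,0],[0,0,0]],[1,[-0.9,-0.6,0],[0,0,0]],[1,[-0.9,-0.6,0],[0,0,0]],[1,[-0.9,-0.6,0],[0,0,0]],[1,[-0.9,-0.6,0],[0,0,0]],[1,[-0.9,-0.6,0],[0,0,0]],[1,[-0.9,-0.6,0],[0,0,0]]]' --force 50

```text
t: 1.1
tool_pos: [0.4528, 0.2649, 0.2309]
tool_rot: [-0.522, -3.098, 0.0]
contact_force: [0.3, -0.4, 0.6]
opening: 0.0857
grip_force: 0.0
```

Request:
play_rows --series '[[1,[-0.9,-0.6,0],[0,0,0]],[1,[-0.9,-0.6,0],[0,0,0]],[1,[-0.6,-0.4,0],[0,0,0]],[1,[0,0,0],[0,0,-0.8]],[1,[0,0,0],[0,0,-0.8]],[1,[0,0,0],[0,0,-0.8]],[1,[0,0,0],[0,0,0]],[1,[0,0,0],[0,0,0]]]'

```text
t: 2.1
tool_pos: [0.5393, 0.1516, 0.231]
tool_rot: [-0.0, -3.141, 0.0]
contact_force: [-0.3, 0.1, 0.4]
opening: 0.0853
grip_force: 0.0
```

```bash
python3 - <<'E'
from h import *
from station import ctrl,imaging
o=ctrl.get_obs(); d=imaging.get_image("wrist"); d["o"]=o; pickle.dump(d,open("w1.pkl","wb")); cv2.imwrite("pics/w1.png",d["color"])
t=pickle.load(open("top.pkl","rb"))
print(o["t"],o["tool_pos"],o["tool_rot"],o["q"],o["contact_force"]); print(d["hand_eye"].round(3))
for p in [(275.1,243.8),(337.9,235.9),(388.6,235.4)]: print(ray(t,p,.125).round(4))
print(plan(o,[.561,.114,.07],90))
E
```

```text
2.1 [0.53926309 0.15161788 0.2309853 ] [-2.84533105e-04 -3.14107455e+00  1.29235619e-04] [ 1.41236284e-01 -1.01115101e-01  1.76459619e+00 -8.52672968e-06
  1.47863608e+00 -1.42937809e+00] [-0.3490387   0.11660873  0.41316699]
[[ 0.    -0.959 -0.284  0.072]
 [ 1.    -0.     0.    -0.001]
 [-0.    -0.284  0.959 -0.144]
 [ 0.     0.     0.     1.   ]]
[0.5607 0.1139 0.125 ]
[ 0.5822 -0.0427  0.125 ]
[ 0.5849 -0.1696  0.125 ]
(array([-0.43654246, -0.75201377,  3.21954228]), np.float64(89.98962098697302), np.float64(-0.0012973766283721488))
```

View pics/w1.png

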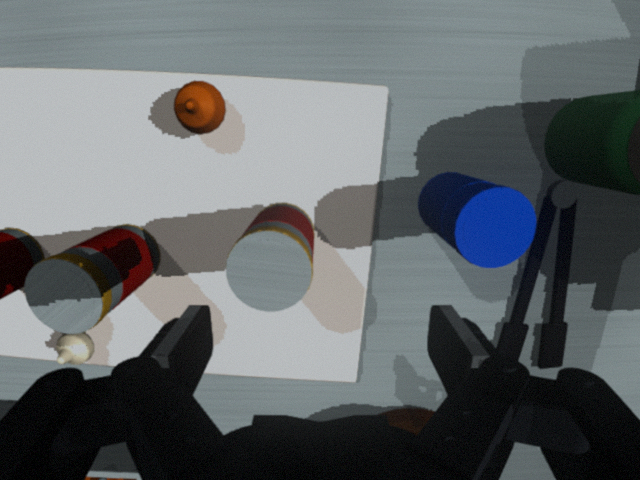

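The wrist view shows the left tin's lid centred at about (271,268), the middle lid at (68,294), the blue decoy at (495,225), and both fingers open and clear.

```bash
cat >> h.py <<'E'
def wT(d):
    o=d["o"]; M=np.eye(4); M[:3,:3]=R.from_rotvec(o["tool_rot"]).as_matrix(); M[:3,3]=o["tool_pos"]
    return np.linalg.inv(M@d["hand_eye"])
E
python3 - <<'E'
from h import *
d=pickle.load(open("w1.pkl","rb"))
for p in [(271,268),(68,294)]:
    q=ray(d,p,.125,wT(d)); print(q, plan(d["o"],[q[0],q[1],.07],90)[0])
E
```

```text
[0.56018429 0.11533304 0.125     ] [-0.42022352 -0.72535598  3.21954853]
[ 0.58177246 -0.04063287  0.125     ] [-0.85255196 -3.84459589  3.21958137]
```

Request:
play_rows --series '[[1,[-0.21,-0.37,0],[0,0,0]],[1,[-0.21,-0.37,0],[0,0,0]],[1,[0,0,0.4],[0,0,0]],[1,[0,0,0.6],[0,0,0]],[1,[0,0,0.6],[0,0,0]],[1,[0,0,0.6],[0,0,0]],[1,[0,0,0.5],[0,0,0]],[1,[0,0,0.5],[0,0,0]]]'

```text
t: 3.15
tool_pos: [0.5593, 0.1145, 0.0686]
tool_rot: [0.001, -3.139, -0.0]
contact_force: [0.7, -0.4, 0.0]
opening: 0.0855
grip_force: 0.0
```

Request:
play_rows --series '[[1,[0,0,0],[0,0,0]],[0.65,[0,0,0],[0,0,0]],[0.5,[0,0,0],[0,0,0]],[0.3,[0,0,0],[0,0,0]],[0.3,[0,0,0],[0,0,0]],[0.3,[0,0,0],[0,0,0]],[0.3,[0,0,0],[0,0,0]]]'

```text
t: 4.03
tool_pos: [0.5616, 0.1147, 0.0727]
tool_rot: [-0.002, 3.139, 0.0]
contact_force: [0.9, -0.0, 5.9]
opening: 0.0611
grip_force: 55.8
```

Request:
play_rows --series '[[0.3,[0,0,-0.2],[0,0,0]],[0.3,[0,0,-0.3],[0,0,0]],[0.3,[0,0,-0.3],[0,0,0]],[0.3,[0,0,-0.2],[0,0,0]],[0.3,[0,0,0],[0,0,0]],[0.3,[0,0,0],[0,0,0]],[0.3,[0,0,0],[0,0,0]],[0.3,[0,0,0],[0,0,0]]]'

```text
t: 5.03
tool_pos: [0.5601, 0.1146, 0.1207]
tool_rot: [0.002, -3.14, 0.0]
contact_force: [0.3, 0.5, -5.2]
opening: 0.0614
grip_force: 55.7
```

Request:
play_rows --series '[[0.3,[0,0,0],[0,0,0]],[0.3,[0,0,0],[0,0,0]]]'

```text
t: 5.28
tool_pos: [0.5605, 0.1146, 0.1212]
tool_rot: [0.002, -3.141, 0.0]
contact_force: [0.5, 0.1, -5.6]
opening: 0.061
grip_force: 55.7
```

Request:
play_rows --series '[[0.3,[0,0,0],[0,0,0]],[0.3,[0,0,0],[0,0,0]]]'

```text
t: 5.52
tool_pos: [0.5605, 0.1146, 0.1214]
tool_rot: [-0.002, 3.142, -0.0]
contact_force: [-0.1, 0.2, -5.1]
opening: 0.0609
grip_force: 55.7
```

```bash
python3 -c "
from station import ctrl
print(ctrl.get_obs())"
```

```text
{'t': 5.525, 'q': array([ 7.16569163e-02,  2.09867791e-02,  1.83504797e+00, -2.50186593e-05,
        1.28546946e+00, -1.50046707e+00]), 'dq': array([-1.49828905e-04, -4.59300579e-04,  2.14018234e-05,  1.27132089e-03,
       -1.53929817e-03,  8.69499981e-04]), 'effort': array([ 1.64750618e-04, -3.84103918e+01, -3.74424076e+01, -6.02820146e-04,
       -6.94104703e-03, -8.95708808e-06]), 'tool_pos': array([0.56053315, 0.11461914, 0.12135542]), 'tool_rot': array([-2.09647822e-03,  3.14150203e+00, -2.77606172e-05]), 'contact_force': array([-0.05321496,  0.24425891, -5.06775835]), 'wrist_torque': array([ 0.03734272, -0.04048819, -0.00721395]), 'grip_force': 55.672205183655024, 'opening': 0.060857933521429264}
```

Left is about 5.2 N, so roughly 0.53 kg. Next: set it down and release.

Request:
play_rows --series '[[0.3,[0,0,0],[0,0,0]],[0.3,[0,0,0.25],[0,0,0]],[0.3,[0,0,0.3],[0,0,0]],[0.3,[0,0,0.25],[0,0,0]],[0.3,[0,0,0.1],[0,0,0]],[0.3,[0,0,0.07],[0,0,0]],[0.3,[0,0,0],[0,0,0]],[0.3,[0,0,0],[0,0,0]]]'

```text
t: 6.52
tool_pos: [0.5609, 0.1146, 0.0732]
tool_rot: [-0.002, 3.141, 0.0]
contact_force: [0.1, -0.3, -4.9]
opening: 0.0605
grip_force: 55.7
```

Request:
play_rows --series '[[0.3,[0,0,0.03],[0,0,0]],[0.3,[0,0,0],[0,0,0]],[0.3,[0,0,0],[0,0,0]]]'

```text
t: 6.9
tool_pos: [0.5611, 0.1147, 0.0727]
tool_rot: [-0.002, 3.14, 0.0]
contact_force: [-3.4, -0.9, 6.0]
opening: 0.0611
grip_force: 56.4
```

Request:
play_rows --series '[[0.8,[0,0,0],[0,0,0]],[1,[0,0,0],[0,0,0]],[1,[0,0,0],[0,0,0]],[1,[0,0,0],[0,0,0]],[1,[0,0,-0.4],[0,0,0]],[1,[0,0,-0.7],[0,0,0]],[1,[0,0,-0.8],[0,0,0]],[1,[0,0,-0.7],[0,0,0]]]'

```text
t: 7.9
tool_pos: [0.5611, 0.1147, 0.2048]
tool_rot: [-0.002, 3.139, 0.0]
contact_force: [0.8, -0.2, -0.0]
opening: 0.0852
grip_force: 0.0
```

Request:
play_rows --series '[[1,[0,-0.4,0],[0,0,0]],[1,[-0.1,-0.7,0],[0,0,0]],[1,[-0.1,-0.7,0],[0,0,0]],[1,[-0.1,-0.7,0],[0,0,0]],[1,[-0.1,-0.62,0],[0,0,0]],[1,[0,0,0],[0,0,0]],[1,[0,0,0],[0,0,0]]]'

```text
t: 8.78
tool_pos: [0.5801, -0.0414, 0.2007]
tool_rot: [0.001, -3.14, -0.001]
contact_force: [0.3, 0.4, 0.1]
opening: 0.0852
grip_force: 0.0
```

```bash
python3 - <<'E'
from h import *
from station import ctrl,imaging
o=ctrl.get_obs(); d=imaging.get_image("wrist"); d["o"]=o; pickle.dump(d,open("w2.pkl","wb")); cv2.imwrite("pics/w2.png",d["color"])
print(o["t"],o["tool_pos"],o["contact_force"])
E
```

```text
8.775 [ 0.58014408 -0.04140711  0.20072282] [0.29676728 0.44666936 0.06958077]
```

View pics/w2.png

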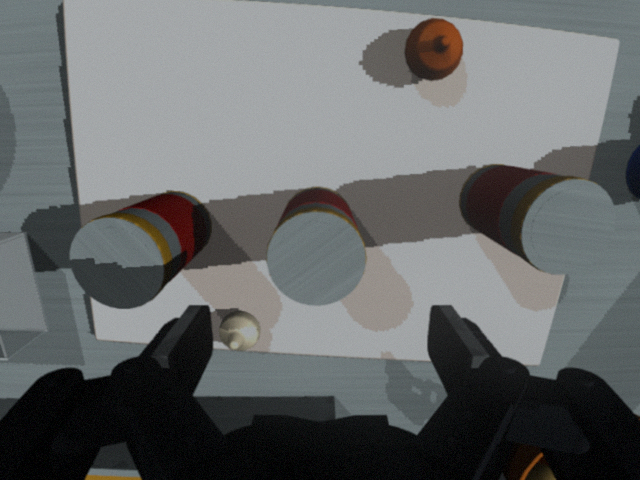

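Left tin is upright, lid at about (569,226). The middle lid is at (317,257) and the right lid at (123,262); the garlic at (240,330) is clear of the fingers.

```bash
python3 - <<'E'
from h import *
d=pickle.load(open("w2.pkl","rb"))
for p in [(569,226),(317,257),(123,262)]:
    q=ray(d,p,.125,wT(d)); print(q, plan(d["o"],[q[0],q[1],.07],90)[0])
E
```

```text
[0.56209764 0.11416549 0.125     ] [0.35565372 3.11036678 2.61646978]
[ 0.58245363 -0.04434574  0.125     ] [-0.04910578 -0.06015942  2.61437175]
[ 0.58606232 -0.16840123  0.125     ] [-0.11943272 -2.54132182  2.61300875]
```

Request:
play_rows --series '[[1,[-0.04,-0.03,0.3],[0,0,0]],[1,[0,0,0.6],[0,0,0]],[1,[0,0,0.6],[0,0,0]],[1,[0,0,0.6],[0,0,0]],[1,[0,0,0.5],[0,0,0]],[1,[0,0,0],[0,0,0]],[0.65,[0,0,0],[0,0,0]],[0.5,[0,0,0],[0,0,0]]]'

```text
t: 9.82
tool_pos: [0.5839, -0.043, 0.0731]
tool_rot: [-0.002, 3.139, -0.001]
contact_force: [-0.8, 1.0, -2.6]
opening: 0.0598
grip_force: 54.7
```

Request:
play_rows --series '[[0.3,[0,0,0],[0,0,0]],[0.3,[0,0,0],[0,0,0]],[0.3,[0,0,0],[0,0,0]],[0.3,[0,0,0],[0,0,0]]]'

```text
t: 10.32
tool_pos: [0.5839, -0.043, 0.0729]
tool_rot: [-0.002, 3.139, -0.001]
contact_force: [0.2, -0.9, 5.3]
opening: 0.0605
grip_force: 55.6
```

Request:
play_rows --series '[[0.3,[0,0,-0.2],[0,0,0]],[0.3,[0,0,-0.3],[0,0,0]],[0.3,[0,0,-0.3],[0,0,0]],[0.3,[0,0,-0.2],[0,0,0]],[0.3,[0,0,0],[0,0,0]],[0.3,[0,0,0],[0,0,0]],[0.3,[0,0,0],[0,0,0]],[0.3,[0,0,0],[0,0,0]]]'

```text
t: 11.32
tool_pos: [0.5823, -0.0428, 0.1207]
tool_rot: [0.002, -3.141, -0.0]
contact_force: [0.6, 0.9, -2.1]
opening: 0.0598
grip_force: 54.8
```

Request:
play_rows --series '[[0.3,[0,0,0],[0,0,0]],[0.3,[0,0,0],[0,0,0]]]'

```text
t: 11.58
tool_pos: [0.5827, -0.0428, 0.1212]
tool_rot: [0.002, -3.141, -0.0]
contact_force: [-0.7, -0.3, -3.3]
opening: 0.06
grip_force: 54.8
```

Request:
play_rows --series '[[0.3,[0,0,0],[0,0,0]],[0.3,[0,0,0],[0,0,0]]]'

```text
t: 11.82
tool_pos: [0.5827, -0.0428, 0.1213]
tool_rot: [-0.002, 3.142, -0.0]
contact_force: [-1.0, -0.0, -2.8]
opening: 0.06
grip_force: 54.8
```

Middle is about 2.8 N. Set it down.

Request:
play_rows --series '[[0.3,[0,0,0.25],[0,0,0]],[0.3,[0,0,0.3],[0,0,0]],[0.3,[0,0,0.25],[0,0,0]],[0.3,[0,0,0.1],[0,0,0]],[0.3,[0,0,0.07],[0,0,0]],[0.3,[0,0,0.03],[0,0,0]],[0.3,[0,0,0],[0,0,0]],[0.3,[0,0,0],[0,0,0]]]'

```text
t: 12.82
tool_pos: [0.5834, -0.0429, 0.0729]
tool_rot: [-0.002, 3.14, -0.0]
contact_force: [-3.9, 0.8, 5.0]
opening: 0.0597
grip_force: 55.6
```

Request:
play_rows --series '[[0.8,[0,0,0],[0,0,0]],[1,[0,0,0],[0,0,0]],[1,[0,0,0],[0,0,0]],[1,[0,0,0],[0,0,0]],[1,[0,0,-0.4],[0,0,0]],[1,[0,0,-0.7],[0,0,0]],[1,[0,0,-0.8],[0,0,0]],[1,[0,0,-0.7],[0,0,0]]]'

```text
t: 13.82
tool_pos: [0.5833, -0.0429, 0.2048]
tool_rot: [-0.002, 3.139, -0.001]
contact_force: [0.7, 0.3, 0.3]
opening: 0.0851
grip_force: 0.0
```

Request:
play_rows --series '[[1,[-0.03,-0.4,0],[0,0,0]],[1,[-0.03,-0.6,0],[0,0,0]],[1,[0,-0.6,0],[0,0,0]],[1,[0,-0.6,0],[0,0,0]],[1,[0,-0.32,0],[0,0,0]],[1,[0,0,0],[0,0,0]],[1,[0,0,0],[0,0,0]]]'

```text
t: 14.7
tool_pos: [0.5858, -0.1682, 0.2011]
tool_rot: [0.003, -3.141, -0.001]
contact_force: [0.3, 0.1, -0.0]
opening: 0.0855
grip_force: 0.0
```

```bash
python3 - <<'E'
from h import *
from station import ctrl,imaging
o=ctrl.get_obs(); d=imaging.get_image("wrist"); d["o"]=o; pickle.dump(d,open("w3.pkl","wb")); cv2.imwrite("pics/w3.png",d["color"])
print(o["t"],o["tool_pos"],o["contact_force"])
E
```

```text
14.7 [ 0.58578229 -0.16819635  0.20113649] [ 0.28739852  0.0919978  -0.03787587]
```

View pics/w3.png

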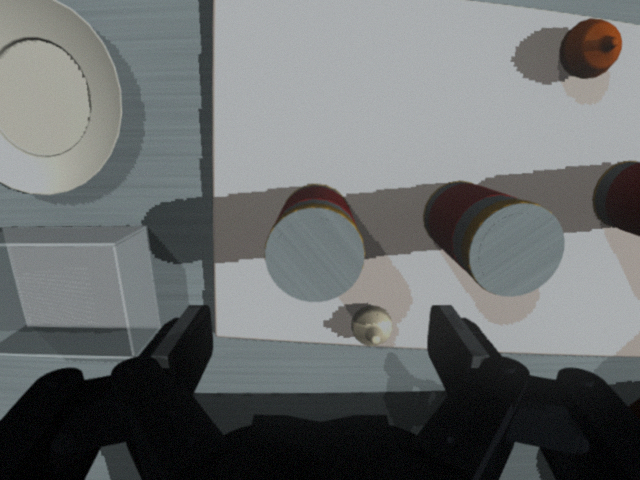

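The middle tin stands at (516,248). The right lid is at (315,255), nearly centred between the fingers; the garlic (371,325) and tub are clear.

Request:
play_rows --series '[[1,[0,-0.03,0.3],[0,0,0]],[1,[0,0,0.6],[0,0,0]],[1,[0,0,0.6],[0,0,0]],[1,[0,0,0.6],[0,0,0]],[1,[0,0,0.5],[0,0,0]],[1,[0,0,0],[0,0,0]],[0.65,[0,0,0],[0,0,0]],[0.5,[0,0,0],[0,0,0]]]'

```text
t: 15.75
tool_pos: [0.5871, -0.1708, 0.0732]
tool_rot: [-0.002, 3.139, -0.002]
contact_force: [-0.2, -0.9, -0.7]
opening: 0.0621
grip_force: 54.6
```

Request:
play_rows --series '[[0.3,[0,0,0],[0,0,0]],[0.3,[0,0,0],[0,0,0]],[0.3,[0,0,0],[0,0,0]],[0.3,[0,0,0],[0,0,0]]]'

```text
t: 16.25
tool_pos: [0.587, -0.1708, 0.073]
tool_rot: [-0.002, 3.139, -0.001]
contact_force: [1.2, -0.2, 6.1]
opening: 0.0617
grip_force: 55.2
```

Request:
play_rows --series '[[0.3,[0,0,-0.2],[0,0,0]],[0.3,[0,0,-0.3],[0,0,0]],[0.3,[0,0,-0.3],[0,0,0]],[0.3,[0,0,-0.2],[0,0,0]],[0.3,[0,0,0],[0,0,0]],[0.3,[0,0,0],[0,0,0]],[0.3,[0,0,0],[0,0,0]],[0.3,[0,0,0],[0,0,0]]]'

```text
t: 17.25
tool_pos: [0.5855, -0.1702, 0.1206]
tool_rot: [0.002, -3.141, -0.001]
contact_force: [-0.6, 0.9, -1.3]
opening: 0.0618
grip_force: 54.8
```

Request:
play_rows --series '[[0.3,[0,0,0],[0,0,0]],[0.3,[0,0,0],[0,0,0]]]'

```text
t: 17.5
tool_pos: [0.5858, -0.1703, 0.1212]
tool_rot: [0.002, -3.141, -0.0]
contact_force: [-0.1, 0.6, -1.0]
opening: 0.0621
grip_force: 54.8
```

Request:
play_rows --series '[[0.3,[0,0,0],[0,0,0]],[0.3,[0,0,0],[0,0,0]]]'

```text
t: 17.75
tool_pos: [0.5859, -0.1703, 0.1213]
tool_rot: [0.002, -3.142, 0.0]
contact_force: [0.4, -0.5, -1.2]
opening: 0.0618
grip_force: 54.8
```

Right is about 1.2 N, so the left tin (5.2 N) is heaviest. Set down the right one.

Request:
play_rows --series '[[0.3,[0,0,0.25],[0,0,0]],[0.3,[0,0,0.3],[0,0,0]],[0.3,[0,0,0.25],[0,0,0]],[0.3,[0,0,0.1],[0,0,0]],[0.3,[0,0,0.07],[0,0,0]],[0.3,[0,0,0.03],[0,0,0]],[0.3,[0,0,0],[0,0,0]],[0.3,[0,0,0],[0,0,0]]]'

```text
t: 18.75
tool_pos: [0.5864, -0.1704, 0.073]
tool_rot: [-0.002, 3.141, -0.0]
contact_force: [-3.1, 0.6, 5.7]
opening: 0.062
grip_force: 55.1
```

Request:
play_rows --series '[[0.8,[0,0,0],[0,0,0]],[1,[0,0,0],[0,0,0]],[1,[0,0,0],[0,0,0]],[1,[0,0,0],[0,0,0]],[1,[0,0,-0.4],[0,0,0]],[1,[0,0,-0.7],[0,0,0]],[1,[0,0,-0.8],[0,0,0]],[1,[0,0,-0.7],[0,0,0]]]'

```text
t: 19.75
tool_pos: [0.5864, -0.1705, 0.2049]
tool_rot: [-0.002, 3.139, -0.002]
contact_force: [-0.2, -0.3, 0.7]
opening: 0.0853
grip_force: 0.0
```

Request:
play_rows --series '[[1,[0,0.4,0],[0,0,0]],[1,[0.1,0.8,0],[0,0,0]],[1,[0.1,0.9,0],[0,0,0]],[1,[0.1,0.9,0],[0,0,0]],[1,[0.1,0.9,0],[0,0,0]],[1,[0.1,0.9,0],[0,0,0]],[1,[0,0.7,0],[0,0,0]],[1,[0,0.2,0],[0,0,0]]]'

```text
t: 20.75
tool_pos: [0.5594, 0.1169, 0.2006]
tool_rot: [0.007, -3.14, -0.0]
contact_force: [-0.9, -0.2, 0.7]
opening: 0.0857
grip_force: 0.0
```

Request:
play_rows --series '[[1,[0,0,0],[0,0,0]],[1,[0,0,0],[0,0,0]]]'

```text
t: 21.0
tool_pos: [0.5604, 0.1138, 0.2011]
tool_rot: [0.0, -3.141, 0.001]
contact_force: [0.2, -1.1, 0.6]
opening: 0.0852
grip_force: 0.0
```

```bash
python3 - <<'E'
from h import *
from station import ctrl,imaging
o=ctrl.get_obs(); d=imaging.get_image("wrist"); d["o"]=o; pickle.dump(d,open("w4.pkl","wb")); cv2.imwrite("pics/w4.png",d["color"])
print(o["t"],o["tool_pos"],o["contact_force"],plan(o,[.561,.1147,.07],90))
E
```

```text
21.0 [0.5604147 0.113774  0.2010526] [ 0.15737097 -1.06701575  0.64556581] (array([-0.01294366,  0.01955747,  2.62103862]), np.float64(90.01493155849376), np.float64(0.001866444811719603))
```

View pics/w4.png

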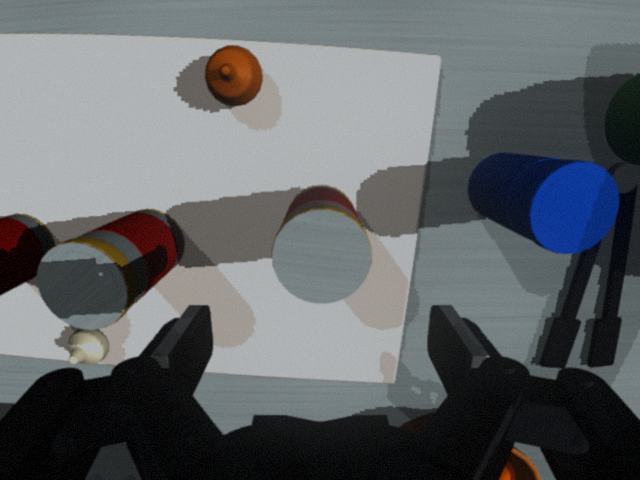

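The left tin's lid is centred at (322,254) between the fingers. Middle (85,280) and right are upright. I'll grip a bit tighter and lift.

Request:
play_rows --series '[[1,[0,0.02,0.3],[0,0,0]],[1,[0,0,0.6],[0,0,0]],[1,[0,0,0.6],[0,0,0]],[1,[0,0,0.6],[0,0,0]],[1,[0,0,0.5],[0,0,0]],[1,[0,0,0],[0,0,0]],[0.65,[0,0,0],[0,0,0]],[0.5,[0,0,0],[0,0,0]]]' --force 60

```text
t: 22.05
tool_pos: [0.5617, 0.1154, 0.073]
tool_rot: [-0.002, 3.139, -0.0]
contact_force: [-0.1, -2.3, 2.6]
opening: 0.061
grip_force: 66.8
```

Request:
play_rows --series '[[0.3,[0,0,0],[0,0,0]],[0.3,[0,0,0],[0,0,0]],[0.3,[0,0,0],[0,0,0]],[0.3,[0,0,0],[0,0,0]]]'

```text
t: 22.55
tool_pos: [0.5618, 0.1154, 0.073]
tool_rot: [-0.002, 3.139, -0.001]
contact_force: [-0.5, -2.0, 6.2]
opening: 0.0609
grip_force: 66.7
```

Request:
play_rows --series '[[0.3,[0,0,-0.2],[0,0,0]],[0.3,[0,0,-0.4],[0,0,0]],[0.3,[0,0,-0.5],[0,0,0]],[0.3,[0,0,-0.6],[0,0,0]],[0.3,[0,0,-0.6],[0,0,0]],[0.3,[0,0,-0.6],[0,0,0]],[0.3,[0,0,-0.5],[0,0,0]],[0.3,[0,0,-0.3],[0,0,0]]]'

```text
t: 23.55
tool_pos: [0.5606, 0.1159, 0.2583]
tool_rot: [-0.003, 3.14, 0.001]
contact_force: [-0.3, 0.9, -5.0]
opening: 0.0609
grip_force: 66.4
```

Request:
play_rows --series '[[0.3,[0,0,-0.2],[0,0,0]],[0.3,[0,0,-0.1],[0,0,0]],[0.3,[0,0,0],[0,0,0]],[0.3,[0,0,0],[0,0,0]],[0.3,[0,0,0],[0,0,0]],[0.3,[0,0,0],[0,0,0]],[0.3,[0,0,0],[0,0,0]],[0.3,[0,0,0],[0,0,0]]]'

```text
t: 24.55
tool_pos: [0.5605, 0.1156, 0.2713]
tool_rot: [-0.002, 3.142, 0.0]
contact_force: [-0.1, 0.6, -5.3]
opening: 0.0605
grip_force: 66.4
```

```bash
python3 - <<'E'
from station import ctrl,imaging
import cv2
o=ctrl.get_obs(); print(o["t"],o["tool_pos"],o["tool_rot"],o["contact_force"],o["dq"],o["grip_force"])
cv2.imwrite("pics/s5.png",imaging.get_image("side")["color"])
E
```

```text
24.55 [0.56049122 0.11563934 0.27131484] [-2.09200735e-03  3.14156592e+00  9.30205342e-07] [-0.14791897  0.61087043 -5.34503365] [-0.00118272 -0.0018218   0.00172592 -0.0016802   0.00147538  0.00054207] 66.39218682423234
```

View pics/s5.png

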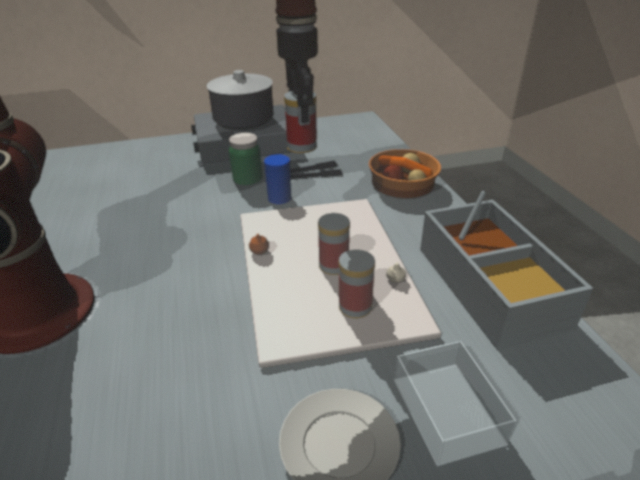

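The left tin hangs level at (301,120), raised about 198 mm. The other two stand at (334,240) and (356,282), and nothing else has moved. Handing in.

```bash
python3 -c "
from station import ctrl
print(ctrl.finish_job())"
```

```text
the job is handed in; nothing more can be done
None
```

I lifted all three tins left to right and set each back upright; the left one was heaviest (about 5.2 N, against 2.8 N middle and 1.2 N right). I handed the job in at about 25 s with it held level and still, about 20 cm above the board.

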